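# File the spice tins back into their graded row

### The job

Some of the numbered spice tins stand out on the granite slab. Slide the row's end stop back, then stand every one of them upright in the tray at its place in the order (number 1, the tallest, at the end wall, stepping down to number 8 by the stop), making room by pushing its neighbours apart; then slide the stop home so that the whole row is packed close, with no gap between tins, wall and stop. Leave the mug and the bowls where they are.

Things in the scene. Friction and masses are not known exactly. Their poses are not given: they have to be found in the camera images.
- tray: Fixed wooden row tray, a channel along y, 76 mm wide, 376 mm long. Origin: on the counter, mid-width; end wall's inner face at y = -180 mm, open end at +184 mm. Floor 8 mm thick; two side rails 14 mm above the floor, 60 mm apart; end wall 80 mm above the floor. +y runs along the row from the end wall to the stop.
- row_end (a point): Point on the tray floor, mid-width, at the inner face of the end wall (same axes as the tray): a tin standing against the wall has its origin 18 mm along +y from here.
- stop (a joint): The sliding end stop that closes the row at its low end: 0 to 0.226 m, growing as it slides away from the end wall (+y of the tray). Clear length for tins between end wall and stop = 0.104 + value (m). About 2 N moves it, and it stays where it is left. It does not spring.
- stop_face (a point): Foot of the stop's face that touches the last tin: at floor level, mid-width, moving with the stop; a touching tin's origin is 18 mm from it towards the end wall. The stop is an aluminium plate 56 mm (x) by 14 mm (y), 45 mm high over the floor.
- stop_grip (a point): Point to grip the stop: centre of its dark wooden tab, 30 mm wide (x), 14 mm thick (y), standing on the plate from 45 to 95 mm above the tray floor; this point is 80 mm above the floor. Best pinched across its 30 mm width, that is, across the row.
- tin1: Lidded steel tin number 1, a plain upright box 52 mm (x, across the row) by 36 mm (y, along the row) by 117 mm high, 0.22 kg (up to 30 percent off), weighted foot, 1 small dark stud on the lid; starts in the row. Origin: centre of its underside. Either way round is the same.
- tin2: Lidded steel tin number 2, a plain upright box 52 mm (x, across the row) by 36 mm (y, along the row) by 108 mm high, 0.22 kg (up to 30 percent off), weighted foot, 2 small dark studs on the lid; may be out of the row, standing on the granite slab, or absent. Origin: centre of its underside. Either way round is the same.
- tin3: Lidded steel tin number 3, a plain upright box 52 mm (x, across the row) by 36 mm (y, along the row) by 99 mm high, 0.22 kg (up to 30 percent off), weighted foot, 3 small dark studs on the lid; may be out of the row, standing on the granite slab, or absent. Origin: centre of its underside. Either way round is the same.
- tin4: Lidded steel tin number 4, a plain upright box 52 mm (x, across the row) by 36 mm (y, along the row) by 90 mm high, 0.22 kg (up to 30 percent off), weighted foot, 4 small dark studs on the lid; starts in the row. Origin: centre of its underside. Either way round is the same.
- tin5: Lidded steel tin number 5, a plain upright box 52 mm (x, across the row) by 36 mm (y, along the row) by 81 mm high, 0.22 kg (up to 30 percent off), weighted foot, 5 small dark studs on the lid; may be out of the row, standing on the granite slab, or absent. Origin: centre of its underside. Either way round is the same.
- tin6: Lidded steel tin number 6, a plain upright box 52 mm (x, across the row) by 36 mm (y, along the row) by 72 mm high, 0.22 kg (up to 30 percent off), weighted foot, 6 small dark studs on the lid; may be out of the row, standing on the granite slab, or absent. Origin: centre of its underside. Either way round is the same.
- tin7: Lidded steel tin number 7, a plain upright box 52 mm (x, across the row) by 36 mm (y, along the row) by 63 mm high, 0.22 kg (up to 30 percent off), weighted foot, 7 small dark studs on the lid; may be out of the row, standing on the granite slab, or absent. Origin: centre of its underside. Either way round is the same.
- tin8: Lidded steel tin number 8, a plain upright box 52 mm (x, across the row) by 36 mm (y, along the row) by 54 mm high, 0.22 kg (up to 30 percent off), weighted foot, 8 small dark studs on the lid; starts in the row. Origin: centre of its underside. Either way round is the same.
- bowls: Nest of stainless bowls with closed tongs across the rim, bystander, 176 mm wide, 72 mm high (tongs to 95 mm), on the granite slab. Origin: centre of the underside.
- mug: White ceramic mug, bystander, 80 mm wide with a handle, 92 mm high, on a yellow trivet to one side. Origin: centre of the underside.
- granite: Granite offcut, fixed slab 240 mm (x) by 740 mm (y), 22 mm thick. Origin: centre of its underside, on the counter.

How it is judged:
On the way, in this order (a step that is already met when the one before it is completed fails the run):
1. the end stop is slid back at least 6 cm from where it starts (joint above 0.08) (value of joint stop above 0.08 m), for 0.2 s.
2. all the tins that were out stand upright on the tray floor (z of tin2 in the frame of row_end between -0.004 and 0.004 m and x of tin2 in the frame of row_end between -0.008 and 0.008 m and y of tin2 in the frame of row_end between 0.01 and 0.33 m and angle between each of tin2, tin3, tin5, tin6, tin7's own z axis and vertical below 0.08 rad and z of tin3 in the frame of row_end between -0.004 and 0.004 m and x of tin3 in the frame of row_end between -0.008 and 0.008 m and y of tin3 in the frame of row_end between 0.01 and 0.33 m and z of tin5 in the frame of row_end between -0.004 and 0.004 m and x of tin5 in the frame of row_end between -0.008 and 0.008 m and y of tin5 in the frame of row_end between 0.01 and 0.33 m and z of tin6 in the frame of row_end between -0.004 and 0.004 m and x of tin6 in the frame of row_end between -0.008 and 0.008 m and y of tin6 in the frame of row_end between 0.01 and 0.33 m and z of tin7 in the frame of row_end between -0.004 and 0.004 m and x of tin7 in the frame of row_end between -0.008 and 0.008 m and y of tin7 in the frame of row_end between 0.01 and 0.33 m), for 0.2 s.
At the end, for the whole second after the job is handed in: Every tin present stands upright on the tray floor, at rest, in number order from the end wall to the stop; no gap between wall, tins and stop is wider than 5 mm (all of step 2 and z of tin1 in the frame of row_end between -0.004 and 0.004 m and x of tin1 in the frame of row_end between -0.008 and 0.008 m and y of tin1 in the frame of row_end between 0.01 and 0.33 m and angle between each of tin1, tin4, tin8's own z axis and vertical below 0.08 rad and linear speed of each of tin1, tin2, tin3, tin4, tin5, tin6, tin7, tin8 below 0.02 m/s and z of tin4 in the frame of row_end between -0.004 and 0.004 m and x of tin4 in the frame of row_end between -0.008 and 0.008 m and y of tin4 in the frame of row_end between 0.01 and 0.33 m and z of tin8 in the frame of row_end between -0.004 and 0.004 m and x of tin8 in the frame of row_end between -0.008 and 0.008 m and y of tin8 in the frame of row_end between 0.01 and 0.33 m and y of tin1 in the frame of row_end below 0.023 m and (horizontal distance between tin1 and tin2 below 0.041 m or horizontal distance between tin1 and tin3 below 0.041 m or horizontal distance between tin1 and tin4 below 0.041 m) and (horizontal distance between tin2 and tin3 below 0.041 m or horizontal distance between tin2 and tin4 below 0.041 m) and horizontal distance between tin3 and tin4 below 0.041 m and (horizontal distance between tin4 and tin5 below 0.041 m or horizontal distance between tin4 and tin6 below 0.041 m or horizontal distance between tin4 and tin7 below 0.041 m or horizontal distance between tin4 and tin8 below 0.041 m) and (horizontal distance between tin5 and tin6 below 0.041 m or horizontal distance between tin5 and tin7 below 0.041 m or horizontal distance between tin5 and tin8 below 0.041 m) and (horizontal distance between tin6 and tin7 below 0.041 m or horizontal distance between tin6 and tin8 below 0.041 m) and horizontal distance between tin7 and tin8 below 0.041 m and horizontal distance between tin1 and tin2 below 0.041 m and horizontal distance between any of tin1, tin2 and tin3 below 0.041 m and horizontal distance between any of tin1, tin2, tin3 and tin4 below 0.041 m and horizontal distance between tin4 and tin5 below 0.041 m and horizontal distance between any of tin4, tin5 and tin6 below 0.041 m and horizontal distance between any of tin4, tin5, tin6 and tin7 below 0.041 m and horizontal distance between any of tin4, tin5, tin6, tin7 and tin8 below 0.041 m and horizontal distance between stop_face and tin8 below 0.023 m); the robot touches nothing.
It fails at once if the mug pushed more than 6 cm from its place or tipped over (distance of mug from where it was at the start of the episode above 0.06 m or angle between mug's own z axis and vertical above 0.6 rad).
It fails at once if the bowls pushed more than 6 cm from its place or tipped over (distance of bowls from where it was at the start of the episode above 0.06 m or angle between bowls's own z axis and vertical above 0.6 rad).
Of tin2, tin3, tin5, tin6, tin7 only 3 to 5 are there at a start; the rules pass over those that are not, and their reading is None.
At some moment in a run one of tin2, tin3, tin5, tin6, tin7 may be knocked a few centimetres aside while the robot is not near it.
It also fails if it takes over 210 s, if anything falls off the work surface, if the arm or the gripper's body presses on something with over 40 N, if the wrist force passes 120 N, or if a joint passes its speed limit or range.

### The arm

A 6-joint arm with a two-finger parallel gripper is mounted at the origin on the work surface. World frame = base frame: x ahead of the robot, y to its left, z up, the work surface at z = 0. Lengths are in m, angles in rad, forces in N, time in s.
With the tool pointing down it reaches from about 0.35 to 0.975 m from the base axis. Payload 17.4 kg.
Tool frame: the origin (TCP) lies between the finger pads; the fingertips stand 14 mm ahead of it and the grasp point (between the pads) lies 5 mm behind it; z points along the fingers, y is the line along which they close (so a half turn about z gives the same grasp; the last joint's range is limited). The gripper opens to 85 mm and grips with 20 to 120 N. Pads are 22 mm wide; open, the fingers measure 114 mm over their backs; the gripper's body (76 mm by 85 mm) begins 54 mm behind the grasp point. The pads swing forward as they close: fully open they stand 13 mm farther back than shut.
Start: joints at [-0.038, 0.116, 1.442, -0, 1.584, -0.038], TCP at [0.675, -0, 0.245] pointing down, gripper open.
Joint ranges: [-2.83, 2.83], [-0.83, 2.19], [0.07, 2.5], [-1.14, 4.28], [0.01, 3], [-2.97, 2.97]. Speed limits (rad/s): [1.89, 1.89, 2.22, 3.14, 3.14, 3.14].

### API

Orientations are given as a unit quaternion [w, x, y, z].
In Python, from cell import env, vision, probe_bus, hand_in gives the robot as it stands (env), with the cameras (vision), the readings (probe_bus) and the job as plain functions.
- The arm moves only by the tool jog_arm, called after "Emit:" by a JSON object that holds its "op" and its "data". Schema: {"type":"object","properties":{"steps":{"type":"object","properties":{"rows":{"type":"array","items":{"type":"array","items":{"type":"number"},"minItems":5,"maxItems":5},"minItems":1,"maxItems":5}},"additionalProperties":false,"required":["rows"]},"clamp_n":{"type":"number"},"only":{"type":"string"},"quiet":{"type":"boolean"},"lines":{"type":"string"}},"required":["steps"],"additionalProperties":false}. steps is an object whose key "rows" holds a list of rows, 1 to 5 of them, each of 5 numbers: the opening from 0.0 (shut) to 1.0 (fully open), then dx, dy, dz in shares of the most that a row can go, 1 being 50 mm, then a turn about the tool's z in parts of the range, where 1.0 means pi/2 rad; each row shifts and turns the commanded pose from where the row before left it, along the tool's axes as they then stand; what a row does not reach is not made up. A row lasts 1/10 s, in which the tool goes at most 0.05 m and 0.15 rad, less where a joint would pass 70% of its speed; a pose out of reach is approached as far as the arm can. The fingers move at their own pace and stop on an object; clamp_n is the grip in N (left out, the last holds). Time passes only in rows, so rows that do not move let the fingers close. The tool returns the time, the measured TCP pose, the force, the opening and the grip force at its end. only (a regular expression) keeps the lines of the reply that match it, lines (a string "A,B") keeps lines A to B, and quiet returns only ok. Input that does not fit is refused with a message, and nothing moves.
- probe_bus.sense(): the state, without advancing time (a new reading comes with each control period).
- vision.camera(name): name is "scene" or "side" or "wrist"; returns a dict with "color" (384x512x3 uint8, red, green, blue), "fx", "fy", "cx", "cy" (pixels), "D" ([k1, k2, p1, p2, k3] as OpenCV has them; the pictures are not rectified), "rvec" (rotation vector, rad) and "tvec" (3), from world to camera coordinates, as OpenCV has them; the wrist camera has in their place "T_tool_cam" (4x4, takes a point from camera to tool coordinates, whose origin is the TCP and whose axes are the flange's). Camera axes: x right, y down, z forward; pixel columns grow to the right and rows downward; lengths in m; the calibration is good to about 2 mm. A picture is of the moment at which its call begins: read the wrist's pose just before it. There is no depth.
- hand_in(): hands the job in; it is judged then, once.
The state is a dict: "time_s": time; "joint_positions": joint angles; "qd": joint speeds; "effort": joint torques, N m; "tool_pos": TCP position; "tool_rot": TCP orientation; "ft_force": force on the tool from outside, world axes, zero at the start; "moment": the same for the moment, N m; "width": opening from 0.0 (shut) to 1.0 (fully open); "gripper_force": force on a finger pad.
Only numpy, scipy, OpenCV 4.12 (cv2) and the standard library are available. Lean on these libraries where they do the work, as an engineer would, in place of code of your own. Each camera call takes 0.05 s, during which the arm holds its last target. There are 200 camera calls.

## Working session

There is one attempt and no reset: what is moved stays moved. The work goes in short steps, Python scripts to look and compute and a tool call to move; the robot and the scene stay as the last step left them, time stands still between calls to the robot, and variables do not carry over. Pictures are saved under pics/ and viewed, at most 14 in all, crops included, and the job is handed in when it is done.

```bash
ls; mkdir -p pics
```

Run:
```python
from cell import env, vision, probe_bus, hand_in
import cv2,numpy as np
s=probe_bus.sense();print(s)
for n in("scene","side"):
    c=vision.camera(n);cv2.imwrite(f"pics/{n}0.png",c["color"][:,:,::-1])
    R=cv2.Rodrigues(np.array(c["rvec"]))[0];print(n,-R.T@np.array(c["tvec"]).ravel(),R[2],c["fx"],c["D"])
c=vision.camera("wrist");cv2.imwrite("pics/wrist0.png",c["color"][:,:,::-1]);print(c["T_tool_cam"],c["fx"],c["D"])
```

```text
cell.py
pics
{'time_s': 0.0, 'joint_positions': array([-3.77909773e-02,  1.16471301e-01,  1.44227752e+00,  1.20009903e-05,
        1.58398430e+00, -3.77963938e-02]), 'qd': array([-0.00016374, -0.00031178,  0.00039666, -0.00061086, -0.00010852,
        0.0004191 ]), 'effort': array([-3.01628024e-03, -7.32023120e+01, -6.32483125e+01, -3.67824050e-04,
        6.55109907e-03, -4.52531231e-05]), 'tool_pos': array([6.74824174e-01, 7.11817793e-06, 2.44564452e-01]), 'tool_rot': array([-4.22244383e-04,  7.07104698e-01,  7.07108635e-01, -3.83294237e-04]), 'ft_force': array([ 0.44543512, -0.49915323, -0.31290554]), 'moment': array([0.00619484, 0.00816141, 0.03282705]), 'gripper_force': 0.0, 'width': 0.9955993214256191}
scene [ 1.15779017e+00 -8.02051012e-04  8.57968008e-01] [-0.61591093 -0.05582689 -0.78583528] 351.0262621838648 [-0.0476295  0.         0.         0.         0.       ]
side [ 0.29237796 -0.73345279  0.79262083] [ 0.28351836  0.65685671 -0.69868204] 404.75000701250883 [0.03718684 0.         0.         0.         0.        ]
[[ 9.38049133e-04 -9.51130619e-01 -3.08787411e-01  8.00084868e-02]
 [ 9.99999387e-01  7.10754617e-04  8.48571123e-04  2.00416956e-04]
 [-5.87629900e-04 -3.08788018e-01  9.51130703e-01 -1.27575423e-01]
 [ 0.00000000e+00  0.00000000e+00  0.00000000e+00  1.00000000e+00]] 342.1936299675615 [-0.0187141  0.         0.         0.         0.       ]
```

View pics/scene0.png

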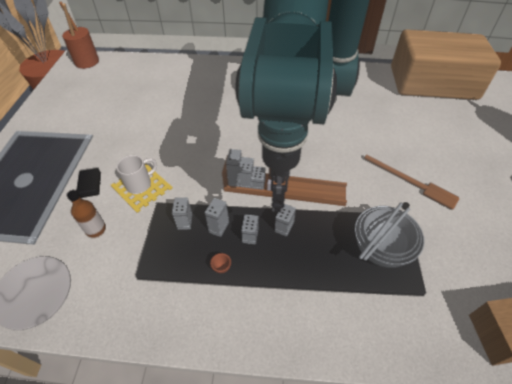

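View pics/side0.png

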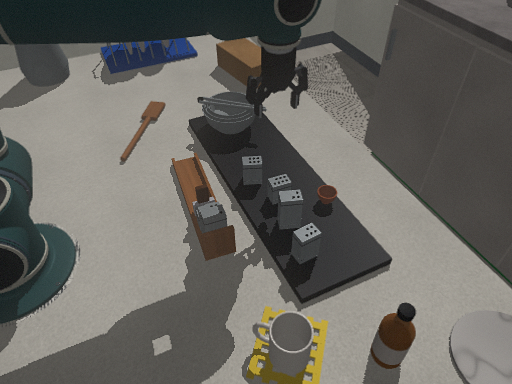

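Create h.py:
```python
from cell import env, vision, probe_bus, hand_in
import cv2,numpy as np
from scipy.spatial.transform import Rotation as Ro
def cam(n,name=None):
    s=probe_bus.sense();c=vision.camera(n)
    if name: cv2.imwrite(f"pics/{name}.png",c["color"][:,:,::-1])
    if n=="wrist":
        q=s["tool_rot"];R=Ro.from_quat([q[1],q[2],q[3],q[0]]).as_matrix()
        T=np.eye(4);T[:3,:3]=R;T[:3,3]=s["tool_pos"];W=T@np.array(c["T_tool_cam"])
        c["R"]=W[:3,:3];c["o"]=W[:3,3]
    else:
        R=cv2.Rodrigues(np.array(c["rvec"]))[0];c["R"]=R.T;c["o"]=-R.T@np.array(c["tvec"]).ravel()
    c["K"]=np.array([[c["fx"],0,c["cx"]],[0,c["fy"],c["cy"]],[0,0,1]])
    return c
def rays(c,px):
    u=cv2.undistortPoints(np.array(px,float).reshape(-1,1,2),c["K"],np.array(c["D"])).reshape(-1,2)
    return np.c_[u,np.ones(len(u))]@c["R"].T
def plane(c,px,z):
    d=rays(c,px);return c["o"]+d*((z-c["o"][2])/d[:,2])[:,None]
def tri(c1,p1,c2,p2):
    d1,d2=rays(c1,[p1])[0],rays(c2,[p2])[0];b=c2["o"]-c1["o"]
    t=np.linalg.lstsq(np.c_[d1,-d2],b,rcond=None)[0]
    a,e=c1["o"]+d1*t[0],c2["o"]+d2*t[1];return (a+e)/2,np.linalg.norm(a-e)
def crop(name,out,x,y,w,h,k):
    i=cv2.imread(f"pics/{name}.png")[y:y+h,x:x+w];cv2.imwrite(f"pics/{out}.png",cv2.resize(i,None,fx=k,fy=k,interpolation=cv2.INTER_CUBIC))
```

Run:
```python
from h import *
crop("scene0","s0c",140,140,220,150,3.6)
crop("side0","d0c",160,145,180,140,4)
```

```text
(no output)
```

View pics/s0c.png

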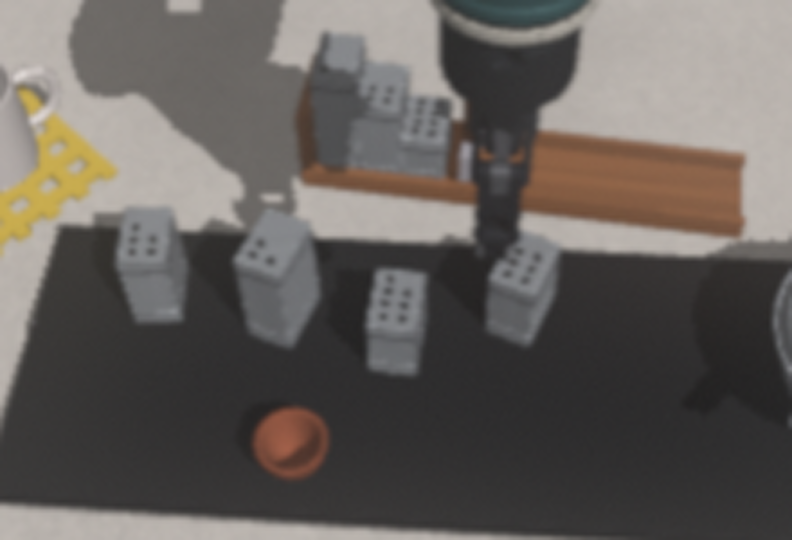

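View pics/d0c.png

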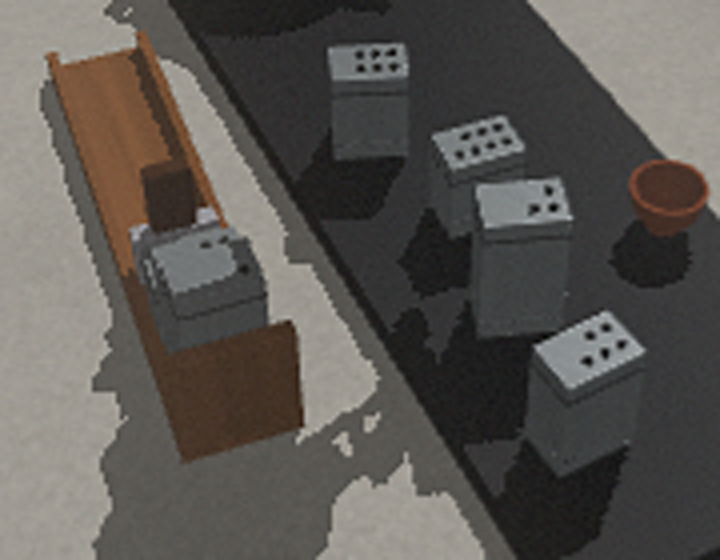

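Run:
```python
from h import *
np.set_printoptions(precision=3,suppress=True)
d=cam("side");s=cam("scene")
S=lambda a,b:(140+a/3.6,140+b/3.6)
D=lambda a,b:(160+a/4,145+b/4)
print("tab top",plane(d,[D(145,167),D(193,160),D(148,180),D(196,172)],.103))
print("railend tops L,R",plane(d,[D(52,55),D(143,35)],.022), "scene",plane(s,[S(743,155),S(743,222)],.022))
print("wall top",plane(d,[D(165,352),D(292,322)],.088))
for n,z,a,b in((5,.103,(587,352),(147,228)),(3,.121,(524,203),(276,237)),(7,.085,(477,141),(398,290)),(6,.094,(367,60),(525,256))):
    print(n,*tri(d,D(*a),s,S(*b)),"expect",z)
```

```text
tab top [[ 0.449 -0.021  0.103]
 [ 0.478 -0.027  0.103]
 [ 0.447 -0.032  0.103]
 [ 0.476 -0.038  0.103]]
railend tops L,R [[0.444 0.206 0.022]
 [0.512 0.199 0.022]] scene [[0.446 0.21  0.022]
 [0.518 0.205 0.022]]
wall top [[ 0.415 -0.152  0.088]
 [ 0.488 -0.162  0.088]]
5 [ 0.623 -0.259  0.1  ] 0.0034520562387557103 expect 0.103
3 [ 0.636 -0.158  0.119] 0.0043272663080366714 expect 0.121
7 [ 0.652 -0.068  0.086] 0.0038251335704186902 expect 0.085
6 [0.618 0.024 0.094] 0.0004375173529153867 expect 0.094
```

The rows are not in the units I measure in: shifts go in shares of 50 mm and turns go in shares of pi/2 rad. I convert before sending: -0.042 m is -0.84, 0.015 m is 0.3, 0.085 rad is 0.0541.

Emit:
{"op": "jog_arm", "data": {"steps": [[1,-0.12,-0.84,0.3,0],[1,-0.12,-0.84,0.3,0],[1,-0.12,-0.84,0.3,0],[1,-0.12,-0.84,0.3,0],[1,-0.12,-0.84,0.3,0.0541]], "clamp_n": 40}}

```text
refused: steps: the value is not of type 'object' (schema: type "object"). Nothing was moved.
```

Nothing moved. I misread the format; it is an object with the rows under "rows". Resending.

Emit:
{"op": "jog_arm", "data": {"steps": {"rows": [[1,-0.12,-0.84,0.3,0],[1,-0.12,-0.84,0.3,0],[1,-0.12,-0.84,0.3,0],[1,-0.12,-0.84,0.3,0],[1,-0.12,-0.84,0.3,0.0541]]}, "clamp_n": 40}}

```text
time_s: 0.75
tool_pos: [0.4633, -0.0301, 0.1694]
tool_rot: [-0.0, 0.737, 0.676, -0.0]
ft_force: [-0.1, -1.2, 0.7]
width: 1.003
gripper_force: 0.0
```

Emit:
{"op": "jog_arm", "data": {"steps": {"rows": [[1,0,0,0,0],[1,0,0,0,0]]}}}

```text
time_s: 0.95
tool_pos: [0.4647, -0.0301, 0.1707]
tool_rot: [0.0, 0.736, 0.676, 0.0]
ft_force: [1.1, -0.3, 1.2]
width: 1.003
gripper_force: 0.0
```

Run:
```python
from h import *
cam("wrist","w1");print(probe_bus.sense()["tool_pos"])
```

```text
[ 0.46558108 -0.03004047  0.17112842]
```

View pics/w1.png

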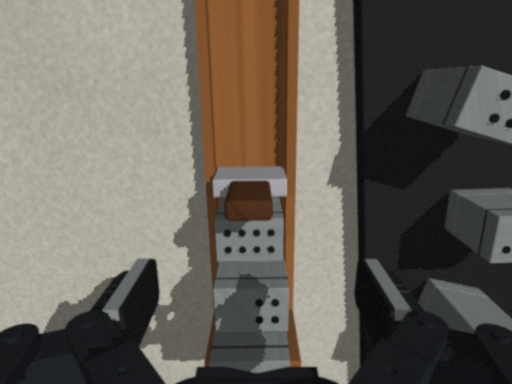

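Run:
```python
from h import *
np.set_printoptions(precision=4,suppress=True)
c=cam("wrist")
i=c["color"];crop("w1","w1c",180,150,140,80,5)
print("tab",plane(c,[(226,219),(273,219),(230,200),(270,200)],.103))
# rails via row scan: brown saturation
hsv=cv2.cvtColor(i,cv2.COLOR_RGB2HSV)
m=((hsv[:,:,0]<18)&(hsv[:,:,1]>90))
for v in (10,60,110,150):
    u=np.where(m[v,150:340])[0]+150;P=plane(c,[(u.min(),v),(u.max()+1,v)],.022);print(v,P, P.mean(0))
```

```text
tab [[ 0.4474 -0.0276  0.103 ]
 [ 0.4762 -0.03    0.103 ]
 [ 0.4512 -0.0155  0.103 ]
 [ 0.4753 -0.0175  0.103 ]]
10 [[0.4319 0.1048 0.022 ]
 [0.5065 0.0985 0.022 ]] [0.4692 0.1017 0.022 ]
60 [[0.4295 0.0708 0.022 ]
 [0.5048 0.0644 0.022 ]] [0.4672 0.0676 0.022 ]
110 [[0.4269 0.034  0.022 ]
 [0.5023 0.0276 0.022 ]] [0.4646 0.0308 0.022 ]
150 [[ 0.4243  0.0023  0.022 ]
 [ 0.4999 -0.0041  0.022 ]] [ 0.4621 -0.0009  0.022 ]
```

View pics/w1c.png

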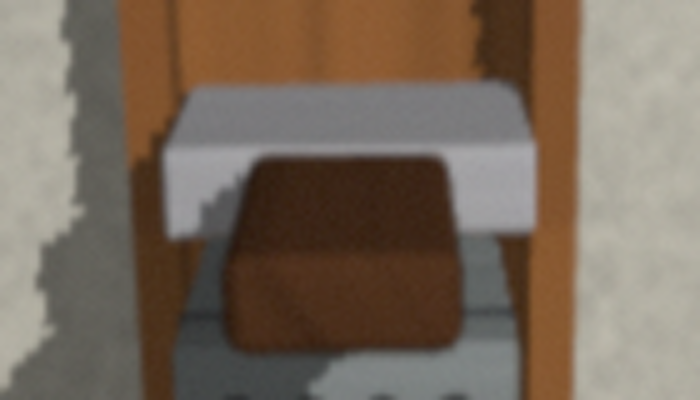

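To row units: 0.04 m is 0.8, 0.038 m is 0.76, -0.015 rad is -0.0095.

Emit:
{"op": "jog_arm", "data": {"steps": {"rows": [[1,0.14,-0.1,0.2,-0.0095],[1,0,0,0.8,0],[1,0,0,0.76,0],[0,0,0,0,0],[0,0,0,0,0]]}, "clamp_n": 40}}

```text
time_s: 1.55
tool_pos: [0.4608, -0.0223, 0.0827]
tool_rot: [-0.001, 0.731, 0.682, -0.0]
ft_force: [0.5, -0.2, 0.8]
width: 0.693
gripper_force: 0.0
```

Emit:
{"op": "jog_arm", "data": {"steps": {"rows": [[0,0,0,0,0],[0,0,0,0,0],[0,0,0,0,0]]}}}

```text
time_s: 1.85
tool_pos: [0.4606, -0.0225, 0.0845]
tool_rot: [-0.0, 0.731, 0.682, -0.0]
ft_force: [-17.3, 1.7, 17.2]
width: 0.344
gripper_force: 39.6
```

To row units: 0.045 m is 0.9, 0.02 m is 0.4.

Emit:
{"op": "jog_arm", "data": {"steps": {"rows": [[0,0.4,0,0,0],[0,0.9,0,0,0],[0,0.9,0,0,0],[0,0.9,0,0,0],[0,0.9,0,0,0]]}}}

```text
time_s: 2.35
tool_pos: [0.4745, 0.1788, 0.0845]
tool_rot: [0.0, 0.731, 0.682, 0.0]
ft_force: [-3.0, -4.3, 9.1]
width: 0.343
gripper_force: 40.4
```

Emit:
{"op": "jog_arm", "data": {"steps": {"rows": [[0,0,0,0,0],[0,0,0,0,0],[1,0,0,0,0],[1,0,0,0,0],[1,0,0,-1,0]]}}}

```text
time_s: 2.85
tool_pos: [0.4724, 0.176, 0.1278]
tool_rot: [-0.002, 0.732, 0.682, -0.004]
ft_force: [-0.2, 0.9, -1.0]
width: 0.84
gripper_force: 0.0
```

Emit:
{"op": "jog_arm", "data": {"steps": {"rows": [[1,-0.5,0,-0.8,0],[1,-0.8,0,-0.4,0],[1,-0.8,0,0,0],[1,-0.8,0,0,0],[1,-0.8,0,0,0]]}}}

```text
time_s: 3.35
tool_pos: [0.4614, -0.0094, 0.1932]
tool_rot: [0.001, 0.731, 0.682, 0.001]
ft_force: [-0.6, -0.1, 0.2]
width: 1.0
gripper_force: 0.0
```

Emit:
{"op": "jog_arm", "data": {"steps": {"rows": [[1,-0.6,0,0,0],[1,-0.6,0,0,0],[1,0,0,0,0],[1,0,0,0,0]]}}}

```text
time_s: 3.75
tool_pos: [0.4575, -0.068, 0.1927]
tool_rot: [0.0, 0.732, 0.681, 0.0]
ft_force: [-0.9, 0.8, -1.4]
width: 0.999
gripper_force: 0.0
```

Run:
```python
from h import *
cam("wrist","w2");print(probe_bus.sense()["tool_pos"])
cam("scene","s2")
crop("s2","s2c",210,130,160,80,5)
```

```text
[ 0.45754509 -0.06741746  0.19262858]
```

View pics/w2.png

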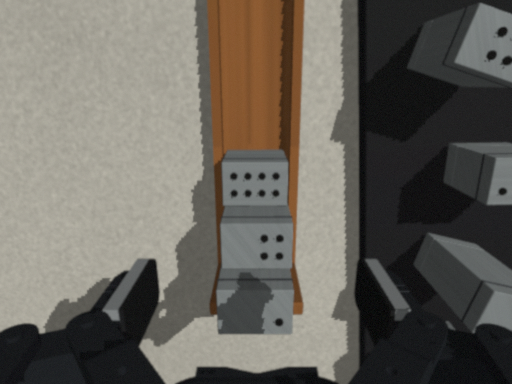

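Run:
```python
from h import *
np.set_printoptions(precision=4,suppress=True)
c=cam("wrist")
for n,z,q in((8,.062,[(222,159),(287,159),(222,205),(289,205)]),(4,.098,[(221,220),(291,220),(220,268),(292,268)]),(1,.125,[(218,280),(292,280),(218,333),(292,333)])):
    P=plane(c,q,z);print(n,P.mean(0),P[1]-P[0],P[2]-P[0])
print("walltop",plane(c,[(210,312),(301,312)],.088))
hsv=cv2.cvtColor(c["color"],cv2.COLOR_RGB2HSV)
m=((hsv[:,:,0]<18)&(hsv[:,:,1]>90))
for v in (5,40,80,120):
    u=np.where(m[v,150:340])[0]+150;P=plane(c,[(u.min(),v),(u.max()+1,v)],.022);print(v,P.mean(0),P[1]-P[0])
print(plane(cam("scene"),[(140+743/3.6,140+188/3.6)],.015))
```

```text
8 [ 0.4573 -0.0605  0.062 ] [ 0.0497 -0.0034  0.    ] [-0.0037 -0.0373  0.    ]
4 [ 0.4556 -0.0965  0.098 ] [ 0.0488 -0.0034  0.    ] [-0.0046 -0.0377  0.    ]
1 [ 0.4526 -0.1296  0.125 ] [ 0.0482 -0.0034  0.    ] [-0.0044 -0.0419  0.    ]
walltop [[ 0.4142 -0.1586  0.088 ]
 [ 0.4872 -0.1637  0.088 ]]
5 [0.4672 0.0717 0.022 ] [ 0.0747 -0.0051  0.    ]
40 [0.4655 0.0465 0.022 ] [ 0.0752 -0.0052  0.    ]
80 [0.4634 0.016  0.022 ] [ 0.076  -0.0052  0.    ]
120 [ 0.4611 -0.0165  0.022 ] [ 0.0752 -0.0052  0.    ]
[[0.4768 0.2089 0.015 ]]
```

View pics/s2c.png

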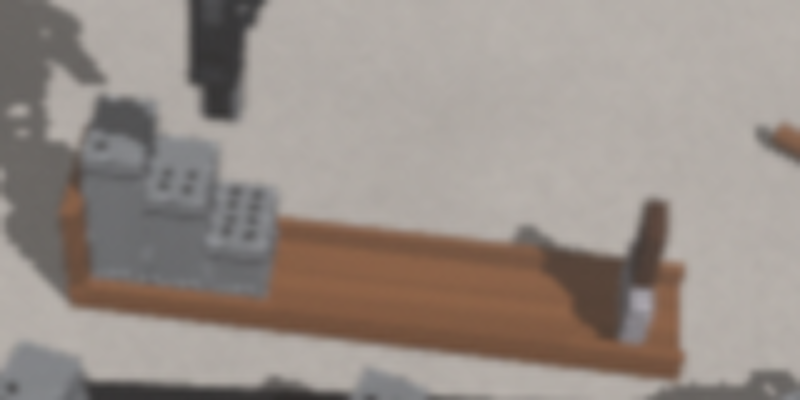

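To row units: 0.045 m is 0.9, 0.007 m is 0.14.

Emit:
{"op": "jog_arm", "data": {"steps": {"rows": [[1,0.14,0,0.9,0],[1,0,0,0.9,0],[1,0,0,0.7,0],[1,0,0,0.3,0],[0,0,0,0,0]]}, "clamp_n": 40}}

```text
time_s: 4.45
tool_pos: [0.4573, -0.0599, 0.051]
tool_rot: [-0.001, 0.731, 0.682, -0.001]
ft_force: [-0.1, -0.5, 0.8]
width: 0.854
gripper_force: 0.0
```

Emit:
{"op": "jog_arm", "data": {"steps": {"rows": [[0,0,0,0,0],[0,0,0,0,0],[0,0,0,-0.1,0]]}}}

```text
time_s: 4.75
tool_pos: [0.4584, -0.0606, 0.0585]
tool_rot: [0.0, 0.731, 0.682, 0.0]
ft_force: [0.7, 0.1, -3.0]
width: 0.6
gripper_force: 42.2
```

Emit:
{"op": "jog_arm", "data": {"steps": {"rows": [[0,0.7,0,0,0],[0,0.9,0,0,0],[0,0.9,0,0,0],[0,0.9,0,0,0],[0,0.6,0,0,0]]}}}

```text
time_s: 5.25
tool_pos: [0.4722, 0.1416, 0.0586]
tool_rot: [0.0, 0.731, 0.682, 0.001]
ft_force: [0.5, 0.3, -2.3]
width: 0.601
gripper_force: 42.3
```

Emit:
{"op": "jog_arm", "data": {"steps": {"rows": [[0,0.2,0,0,0],[0,0,0,0.08,0],[0,0,0,0,0]]}}}

```text
time_s: 5.55
tool_pos: [0.4732, 0.149, 0.0544]
tool_rot: [0.0, 0.731, 0.682, 0.001]
ft_force: [-0.2, -1.2, -1.4]
width: 0.598
gripper_force: 42.6
```

To row units: -0.04 m is -0.8, -0.03 m is -0.6.

Emit:
{"op": "jog_arm", "data": {"steps": {"rows": [[0,0,0,0.04,0],[1,0,0,0,0],[1,0,0,0,0],[1,0,0,-0.8,0],[1,-0.8,0,-0.6,0]]}, "clamp_n": 40}}

```text
time_s: 6.05
tool_pos: [0.4699, 0.11, 0.1226]
tool_rot: [-0.0, 0.731, 0.683, 0.0]
ft_force: [0.7, -1.1, 1.3]
width: 0.998
gripper_force: 0.0
```

Emit:
{"op": "jog_arm", "data": {"steps": {"rows": [[1,-0.9,0,-0.4,0],[1,-1,0,0,0],[1,-1,0,0,0],[1,-0.8,0,0,0],[1,-0.42,0,0.4,0]]}}}

```text
time_s: 6.55
tool_pos: [0.4557, -0.1002, 0.1235]
tool_rot: [0.002, 0.732, 0.681, 0.001]
ft_force: [1.3, 0.4, -0.6]
width: 0.998
gripper_force: 0.0
```

Emit:
{"op": "jog_arm", "data": {"steps": {"rows": [[1,0,0,0,0],[1,0,0,0,0]]}}}

```text
time_s: 6.75
tool_pos: [0.455, -0.0971, 0.1212]
tool_rot: [-0.0, 0.732, 0.681, -0.0]
ft_force: [-0.8, 0.4, 1.3]
width: 0.995
gripper_force: 0.0
```

To row units: 0.034 m is 0.68, 0.001 m is 0.02.

Emit:
{"op": "jog_arm", "data": {"steps": {"rows": [[1,0.02,0,0.68,0],[0,0,0,0,0],[0,0,0,0,0],[0,0,0,0,0],[0,0,0,0,0]]}, "clamp_n": 40}}

```text
time_s: 7.25
tool_pos: [0.4561, -0.0953, 0.0889]
tool_rot: [0.001, 0.731, 0.682, 0.001]
ft_force: [-1.8, 0.7, 5.9]
width: 0.601
gripper_force: 43.1
```

Emit:
{"op": "jog_arm", "data": {"steps": {"rows": [[0,0,0,-0.1,0],[0,0.6,0,0,0],[0,0.52,0,0,0],[0,0,0,0.1,0],[0,0,0,0.02,0]]}}}

```text
time_s: 7.75
tool_pos: [0.4599, -0.0386, 0.0886]
tool_rot: [-0.0, 0.731, 0.682, 0.001]
ft_force: [-14.2, 12.9, 34.3]
width: 0.597
gripper_force: 47.0
```

Emit:
{"op": "jog_arm", "data": {"steps": {"rows": [[1,0,0,0,0],[1,0,0,0,0],[1,0,0,-0.8,0],[1,0,0,-0.8,0],[1,0,0,-0.8,0]]}}}

```text
time_s: 8.25
tool_pos: [0.4591, -0.0399, 0.2077]
tool_rot: [-0.0, 0.732, 0.682, -0.0]
ft_force: [0.4, 0.2, 0.8]
width: 0.999
gripper_force: 0.0
```

To row units: 0.045 m is 0.9, 0.04 m is 0.8.

Emit:
{"op": "jog_arm", "data": {"steps": {"rows": [[1,-0.3,0.8,-0.6,0],[1,-0.3,0.9,-0.4,0],[1,0,0.9,-0.4,0],[1,0,0.8,0,0],[1,0,0,0,0]]}}}

```text
time_s: 8.75
tool_pos: [0.6272, -0.081, 0.2725]
tool_rot: [-0.001, 0.732, 0.682, -0.001]
ft_force: [-0.0, 0.3, -1.3]
width: 0.997
gripper_force: 0.0
```

Emit:
{"op": "jog_arm", "data": {"steps": {"rows": [[1,0,0,0,0],[1,0,0,0,0]]}}}

```text
time_s: 8.95
tool_pos: [0.6233, -0.0803, 0.2745]
tool_rot: [-0.0, 0.731, 0.682, -0.0]
ft_force: [-0.1, -0.1, -0.1]
width: 1.002
gripper_force: 0.0
```

Run:
```python
from h import *
import pickle
c=cam("wrist","w3");pickle.dump(c,open("w3.pkl","wb"))
```

Emit:
{"op": "jog_arm", "data": {"steps": {"rows": [[1,0.9,0,0,0],[1,0.8,0,0,0],[1,0,0,0,0],[1,0,0,0,0],[1,0,0,0,0]]}}}

```text
time_s: 9.5
tool_pos: [0.6295, 0.004, 0.275]
tool_rot: [0.0, 0.732, 0.682, 0.0]
ft_force: [-0.2, 0.2, 0.4]
width: 0.999
gripper_force: 0.0
```

Run:
```python
from h import *
import pickle
c=cam("wrist","w4");pickle.dump(c,open("w4.pkl","wb"))
```

```text
(no output)
```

View pics/w3.png

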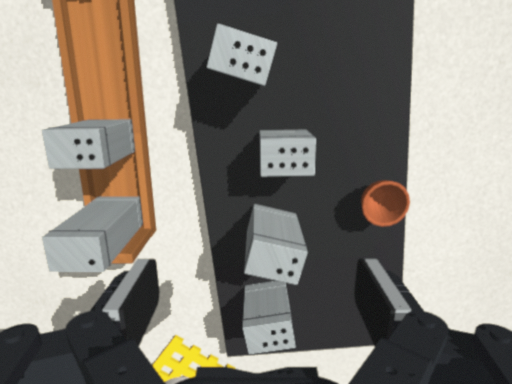

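View pics/w4.png

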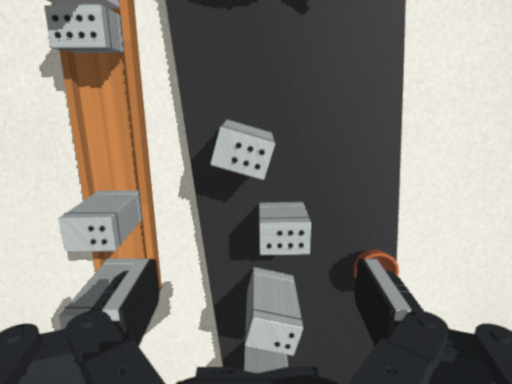

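Create lid.py:
```python
from h import *
def lid(c,seed,z):
    g=cv2.medianBlur(cv2.cvtColor(c["color"],cv2.COLOR_RGB2GRAY),3)
    m=np.zeros((386,514),np.uint8);cv2.floodFill(g,m,seed,0,6,6,4|(255<<8)|cv2.FLOODFILL_MASK_ONLY)
    m=cv2.morphologyEx(m[1:-1,1:-1],cv2.MORPH_CLOSE,np.ones((9,9)))
    m=cv2.morphologyEx(m,cv2.MORPH_OPEN,np.ones((7,7)))
    k=max(cv2.findContours(m,0,2)[0],key=cv2.contourArea).reshape(-1,2)
    P=plane(c,k,z)[:,:2];r=cv2.minAreaRect((P*1000).astype(np.float32))
    b=cv2.boxPoints(r);e=b[1]-b[0] if np.linalg.norm(b[1]-b[0])>np.linalg.norm(b[2]-b[1]) else b[2]-b[1]
    a=np.arctan2(e[1],e[0]);a=(a+np.pi/2)%np.pi-np.pi/2
    M=cv2.moments(k.astype(np.float32));uv=(M["m10"]/M["m00"],M["m01"]/M["m00"])
    return np.r_[np.array(r[0])/1000,a],sorted(r[1]),uv
```

Run:
```python
from lid import *
import pickle
np.set_printoptions(precision=4,suppress=True)
c=pickle.load(open("w3.pkl","rb"));d=pickle.load(open("w4.pkl","rb"))
for n,z,a,b in((6,.094,(225,50),(225,150)),(7,.085,(270,170),(268,226)),(3,.121,(260,265),(262,330)),(5,.103,(255,342),None),(4,.098,(60,150),(75,240)),(8,.062,None,(110,25))):
    u=[]
    for q,s in((c,a),(d,b)):
        if s is None: continue
        p,w,uv=lid(q,s,z);u.append(uv);print(n,p,w,uv)
    if len(u)==2: print("   tri",*tri(c,u[0],d,u[1]))
```

```text
6 [ 0.6183  0.024  -0.3451] [34.45384979248047, 50.04396438598633] (241.2379980960152, 54.07554739562083)
6 [ 0.6187  0.0248 -0.357 ] [35.0125732421875, 50.24925231933594] (242.1151453166283, 152.64646722918263)
   tri [0.6181 0.0246 0.0907] 0.00019384294644347525
7 [ 0.6546 -0.0676 -0.0687] [33.42007827758789, 49.75022888183594] (287.97211520821867, 156.48147128967162)
7 [ 0.6541 -0.0673 -0.0703] [33.5076789855957, 50.680625915527344] (284.3611588228558, 237.87644566586508)
   tri [ 0.654  -0.0675  0.0837] 0.0007163970455776981
3 [ 0.6367 -0.1543 -0.2707] [43.04460906982422, 50.11500930786133] (276.3248274755256, 258.25557695393996)
3 [ 0.6358 -0.1574 -0.3142] [35.50851058959961, 49.265804290771484] (273.36912065439674, 335.8095603271983)
   tri [ 0.6362 -0.1486  0.1306] 0.0008122933508065263
5 [ 0.6246 -0.2574  0.0992] [35.37783432006836, 49.62508773803711] (268.7982069370958, 336.55864197530866)
4 [ 0.4844 -0.045   1.4025] [99.84367370605469, 244.46466064453125] (102.14920183341235, 128.51052631578946)
4 [ 0.4367 -0.0354  1.429 ] [186.43028259277344, 405.8963928222656] (99.96403149841228, 214.90758796325895)
   tri [ 0.4806 -0.0277  0.09  ] 0.012299939198907584
8 [ 0.4132 -0.0495  1.429 ] [208.46978759765625, 453.8807678222656] (99.96403149841228, 214.90758796325895)
```

Emit:
{"op": "jog_arm", "data": {"steps": {"rows": [[1,-0.7,0.3,0.6,0],[1,-0.7,0.3,0.6,0],[1,0,0,0.9,0],[1,0,0,0.9,0],[1,0,0,0.7,0]]}, "clamp_n": 40}}

```text
time_s: 10.05
tool_pos: [0.6539, -0.0687, 0.0867]
tool_rot: [-0.001, 0.732, 0.681, -0.001]
ft_force: [0.8, 0.4, 0.4]
width: 1.002
gripper_force: 0.0
```

Emit:
{"op": "jog_arm", "data": {"steps": {"rows": [[1,0,0,0.34,0],[1,0,0,0,0],[0,0,0,0,0],[0,0,0,0,0],[0,0,0,0,0]]}}}

```text
time_s: 10.55
tool_pos: [0.6559, -0.0674, 0.075]
tool_rot: [0.001, 0.731, 0.682, 0.001]
ft_force: [-1.2, 0.7, 6.6]
width: 0.596
gripper_force: 42.1
```

Emit:
{"op": "jog_arm", "data": {"steps": {"rows": [[0,0,0,0,0],[0,0,0,-0.8,0],[0,0,0,-0.8,0],[0,0,0,-0.4,0]]}}}

```text
time_s: 10.95
tool_pos: [0.656, -0.0673, 0.1777]
tool_rot: [0.002, 0.731, 0.682, 0.002]
ft_force: [1.0, -0.1, -1.9]
width: 0.605
gripper_force: 44.1
```

To row units: -0.033 m is -0.66, 0.026 m is 0.52.

Emit:
{"op": "jog_arm", "data": {"steps": {"rows": [[0,0.52,-0.66,0,0],[0,0.52,-0.66,0,0],[0,0.52,-0.66,0,0],[0,0.52,-0.66,0,0],[0,0.52,-0.66,0,0]]}}}

```text
time_s: 11.45
tool_pos: [0.4983, 0.0749, 0.1735]
tool_rot: [0.0, 0.731, 0.682, 0.001]
ft_force: [-0.4, 1.0, -2.1]
width: 0.598
gripper_force: 44.1
```

Emit:
{"op": "jog_arm", "data": {"steps": {"rows": [[0,0.48,-0.66,0,0],[0,0,0,0,0],[0,0,0,0,0],[0,0,0,0,0]]}}}

```text
time_s: 11.85
tool_pos: [0.4688, 0.0999, 0.1731]
tool_rot: [0.0, 0.731, 0.682, 0.0]
ft_force: [0.5, 0.5, -2.1]
width: 0.596
gripper_force: 44.3
```

To row units: 0.045 m is 0.9, 0.035 m is 0.7.

Emit:
{"op": "jog_arm", "data": {"steps": {"rows": [[0,0,0,0.9,0],[0,0,0,0.7,0],[0,0,0,0.4,0],[0,0,0,0.16,0],[0,0,0,0,0]]}}}

```text
time_s: 12.35
tool_pos: [0.4684, 0.0997, 0.0639]
tool_rot: [-0.0, 0.732, 0.682, -0.001]
ft_force: [-0.9, 0.0, -2.2]
width: 0.597
gripper_force: 44.2
```

Emit:
{"op": "jog_arm", "data": {"steps": {"rows": [[0,0,0,0.06,0],[0,0,0,0,0]]}}}

```text
time_s: 12.55
tool_pos: [0.4689, 0.1002, 0.0624]
tool_rot: [0.0, 0.731, 0.682, 0.001]
ft_force: [-0.0, -0.3, -2.8]
width: 0.598
gripper_force: 44.2
```

To row units: -0.05 m is -1, 0.002 m is 0.04.

Emit:
{"op": "jog_arm", "data": {"steps": {"rows": [[0,0,0,0.04,0],[1,0,0,0,0],[1,0,0,0,0],[1,0,0,-0.9,0],[1,0,0,-1,0]]}}}

```text
time_s: 13.05
tool_pos: [0.4673, 0.1001, 0.1546]
tool_rot: [-0.001, 0.731, 0.682, -0.001]
ft_force: [1.0, -0.0, 0.3]
width: 0.999
gripper_force: 0.0
```

Emit:
{"op": "jog_arm", "data": {"steps": {"rows": [[1,-0.32,0.78,0,0],[1,-0.32,0.78,0,0],[1,-0.32,0.78,0,0],[1,-0.34,0.74,0,0.091],[1,0,0,0,0.0904]]}}}

```text
time_s: 13.55
tool_pos: [0.6201, 0.0225, 0.1536]
tool_rot: [0.0, 0.823, 0.568, -0.0]
ft_force: [-0.9, -0.1, -0.4]
width: 0.999
gripper_force: 0.0
```

Emit:
{"op": "jog_arm", "data": {"steps": {"rows": [[1,0,0,0,0],[1,0,0,0,0],[1,0,0,0,0]]}}}

```text
time_s: 13.85
tool_pos: [0.6169, 0.025, 0.1549]
tool_rot: [0.0, 0.82, 0.573, 0.0]
ft_force: [-0.4, 0.2, -0.0]
width: 1.001
gripper_force: 0.0
```

Run:
```python
from h import *
cam("scene","s5");crop("s5","s5c",150,130,220,130,3.6)
```

```text
(no output)
```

View pics/s5c.png

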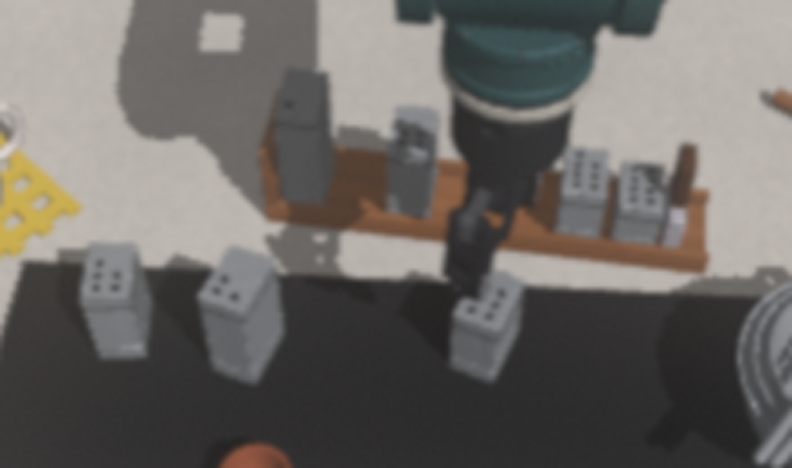

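To row units: 0.04 m is 0.8, 0.0015 m is 0.03.

Emit:
{"op": "jog_arm", "data": {"steps": {"rows": [[1,0,0.03,0.8,0],[1,0,0,0.66,0],[1,0,0,0,0],[0,0,0,0,0],[0,0,0,0,0]]}, "clamp_n": 40}}

```text
time_s: 14.4
tool_pos: [0.6196, 0.0242, 0.0839]
tool_rot: [0.001, 0.821, 0.571, 0.001]
ft_force: [0.3, 0.0, 0.7]
width: 0.692
gripper_force: 0.0
```

Emit:
{"op": "jog_arm", "data": {"steps": {"rows": [[0,0,0,0,0],[0,0,0,-0.8,0],[0,0,0,-0.8,0],[0,0,0,-0.4,-0.0904],[0,0,0,0,-0.0891]]}}}

```text
time_s: 14.9
tool_pos: [0.6201, 0.0241, 0.1871]
tool_rot: [0.002, 0.73, 0.683, 0.003]
ft_force: [0.4, 0.7, -2.8]
width: 0.603
gripper_force: 44.1
```

Emit:
{"op": "jog_arm", "data": {"steps": {"rows": [[0,0,0,0,0],[0,0,0,0,0]]}}}

```text
time_s: 15.1
tool_pos: [0.6186, 0.0241, 0.1817]
tool_rot: [0.0, 0.734, 0.679, 0.0]
ft_force: [-0.4, -0.3, -1.8]
width: 0.599
gripper_force: 44.1
```

To row units: -0.039 m is -0.78, -0.038 m is -0.76, -0.008 rad is -0.0051.

Emit:
{"op": "jog_arm", "data": {"steps": {"rows": [[0,0.1,-0.78,0,-0.0051],[0,0.1,-0.78,0,0],[0,0.1,-0.78,0,0],[0,0.1,-0.76,0,0],[0,0,0,0,0]]}}}

```text
time_s: 15.6
tool_pos: [0.4624, 0.0551, 0.1815]
tool_rot: [-0.0, 0.731, 0.683, 0.0]
ft_force: [0.7, -0.7, -2.3]
width: 0.6
gripper_force: 44.4
```

Emit:
{"op": "jog_arm", "data": {"steps": {"rows": [[0,0,0,0.6,0],[0,0,0,0.4,0],[0,0,0,0,0]]}}}

```text
time_s: 15.9
tool_pos: [0.4643, 0.0543, 0.1287]
tool_rot: [-0.001, 0.731, 0.683, -0.002]
ft_force: [-0.0, 0.3, -1.2]
width: 0.6
gripper_force: 44.3
```

To row units: 0.03 m is 0.6, 0.022 m is 0.44.

Emit:
{"op": "jog_arm", "data": {"steps": {"rows": [[0,0,0.03,0.6,0],[0,0,0,0.44,0],[0,0,0,0.12,0],[0,0,0,0,0]]}}}

```text
time_s: 16.3
tool_pos: [0.4671, 0.0543, 0.0737]
tool_rot: [-0.0, 0.73, 0.683, -0.0]
ft_force: [-0.4, -0.5, -1.4]
width: 0.605
gripper_force: 44.3
```

Emit:
{"op": "jog_arm", "data": {"steps": {"rows": [[0,0,0,0.04,0],[0,0,0,0,0]]}}}

```text
time_s: 16.5
tool_pos: [0.4675, 0.0544, 0.0726]
tool_rot: [0.0, 0.73, 0.684, 0.001]
ft_force: [-0.4, 0.4, -1.7]
width: 0.6
gripper_force: 44.3
```

To row units: -0.05 m is -1, 0.003 m is 0.06.

Emit:
{"op": "jog_arm", "data": {"steps": {"rows": [[0,0,0,0.06,0],[1,0,0,0,0],[1,0,0,0,0],[1,0,0,-1,0],[1,0,0,-1,0]]}}}

```text
time_s: 17.0
tool_pos: [0.4662, 0.0543, 0.169]
tool_rot: [-0.001, 0.73, 0.684, -0.001]
ft_force: [0.6, -1.2, 1.6]
width: 1.001
gripper_force: 0.0
```

Emit:
{"op": "jog_arm", "data": {"steps": {"rows": [[1,-0.66,0.6,0,0],[1,-0.66,0.6,0,0],[1,-0.66,0.6,0,0],[1,-0.66,0.6,0,0],[1,-0.66,0.6,0,0]]}}}

```text
time_s: 17.5
tool_pos: [0.6069, -0.1218, 0.1686]
tool_rot: [0.0, 0.73, 0.684, 0.0]
ft_force: [0.3, -0.1, 0.9]
width: 1.0
gripper_force: 0.0
```

Emit:
{"op": "jog_arm", "data": {"steps": {"rows": [[1,-0.66,0.62,0,0.0764],[1,0,0,0,0.0796],[1,0,0,0,0],[1,0,0,0,0]]}}}

```text
time_s: 17.9
tool_pos: [0.6345, -0.1547, 0.1685]
tool_rot: [-0.0, 0.807, 0.591, 0.0]
ft_force: [-0.1, 0.1, -0.7]
width: 0.998
gripper_force: 0.0
```

To row units: 0.03 m is 0.6, -0.002 m is -0.04.

Emit:
{"op": "jog_arm", "data": {"steps": {"rows": [[1,-0.04,0.04,0.6,0],[1,0,0,0.58,0],[1,0,0,0,0],[0,0,0,0,0],[0,0,0,0,0]]}, "clamp_n": 40}}

```text
time_s: 18.4
tool_pos: [0.6366, -0.1574, 0.1117]
tool_rot: [0.001, 0.807, 0.59, 0.001]
ft_force: [0.2, -0.3, -0.3]
width: 0.691
gripper_force: 0.0
```

Emit:
{"op": "jog_arm", "data": {"steps": {"rows": [[0,0,0,0,0],[0,0,0,-0.8,0],[0,0,0,-0.8,0],[0,0,0,-0.4,-0.0764],[0,0,0,0,-0.0764]]}}}

```text
time_s: 18.9
tool_pos: [0.6371, -0.1578, 0.215]
tool_rot: [0.003, 0.73, 0.684, 0.002]
ft_force: [-0.2, -0.1, -3.7]
width: 0.601
gripper_force: 44.2
```

Emit:
{"op": "jog_arm", "data": {"steps": {"rows": [[0,0,0,0,0],[0,0,0,0,0]]}}}

```text
time_s: 19.1
tool_pos: [0.6358, -0.1574, 0.2096]
tool_rot: [-0.0, 0.733, 0.681, 0.0]
ft_force: [-0.9, -0.2, -2.9]
width: 0.596
gripper_force: 44.2
```

To row units: -0.037 m is -0.74, -0.036 m is -0.72, -0.005 rad is -0.0032.

Emit:
{"op": "jog_arm", "data": {"steps": {"rows": [[0,0.3,-0.72,-0.3,-0.0032],[0,0.3,-0.74,0,0],[0,0.28,-0.74,0,0],[0,0.28,-0.74,0,0],[0,0,-0.74,0,0]]}}}

```text
time_s: 19.6
tool_pos: [0.4546, -0.0862, 0.2238]
tool_rot: [-0.0, 0.73, 0.683, -0.0]
ft_force: [-0.4, 0.5, -2.1]
width: 0.599
gripper_force: 44.5
```

Emit:
{"op": "jog_arm", "data": {"steps": {"rows": [[0,0,0,0,0],[0,0,0,0,0]]}}}

```text
time_s: 19.8
tool_pos: [0.4559, -0.0875, 0.2247]
tool_rot: [0.0, 0.731, 0.683, 0.0]
ft_force: [0.8, 0.4, -2.3]
width: 0.595
gripper_force: 44.7
```

The rows are not in the units I measure in: shifts go in shares of 50 mm and turns go in shares of pi/2 rad. I convert before sending: 0.04 m is 0.8, 0.003 m is 0.06.

Emit:
{"op": "jog_arm", "data": {"steps": {"rows": [[0,0.06,0,0.8,0],[0,0,0,0.8,0],[0,0,0,0.6,0],[0,0,0,0.28,0],[0,0,0,0,0]]}}}

```text
time_s: 20.3
tool_pos: [0.4565, -0.0846, 0.0994]
tool_rot: [-0.001, 0.73, 0.683, -0.001]
ft_force: [1.0, -1.0, -2.0]
width: 0.6
gripper_force: 46.0
```

Emit:
{"op": "jog_arm", "data": {"steps": {"rows": [[0,0,0,0,0],[0,0,0,0,0]]}}}

```text
time_s: 20.5
tool_pos: [0.4571, -0.0847, 0.1012]
tool_rot: [0.0, 0.73, 0.684, 0.0]
ft_force: [0.6, -0.4, -2.9]
width: 0.597
gripper_force: 46.0
```

To row units: -0.05 m is -1, 0.005 m is 0.1.

Emit:
{"op": "jog_arm", "data": {"steps": {"rows": [[0,0,0,0.1,0],[1,0,0,0,0],[1,0,0,0,0],[1,0,0,-1,0],[1,0,0,-1,0]]}}}

```text
time_s: 21.0
tool_pos: [0.4557, -0.0844, 0.1959]
tool_rot: [-0.001, 0.73, 0.684, -0.001]
ft_force: [1.3, 0.0, 1.2]
width: 1.003
gripper_force: 0.0
```

Emit:
{"op": "jog_arm", "data": {"steps": {"rows": [[1,-0.64,0.7,0,0],[1,-0.64,0.7,0,0],[1,-0.64,0.7,0,0],[1,-0.64,0.7,0,0],[1,-0.66,0.76,0,-0.0509]]}}}

```text
time_s: 21.5
tool_pos: [0.6245, -0.2581, 0.1954]
tool_rot: [0.0, 0.702, 0.712, 0.0]
ft_force: [-0.4, 1.5, 0.4]
width: 0.998
gripper_force: 0.0
```

Emit:
{"op": "jog_arm", "data": {"steps": {"rows": [[1,0,0,0,-0.0541],[1,0,0,0,0],[1,0,0,0,0]]}}}

```text
time_s: 21.8
tool_pos: [0.6231, -0.2562, 0.1956]
tool_rot: [-0.0, 0.672, 0.741, 0.0]
ft_force: [-0.4, -0.2, 0.4]
width: 0.999
gripper_force: 0.0
```

Run:
```python
from h import *
cam("scene","s6");crop("s6","s6c",150,130,220,130,3.6)
```

```text
(no output)
```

View pics/s6c.png

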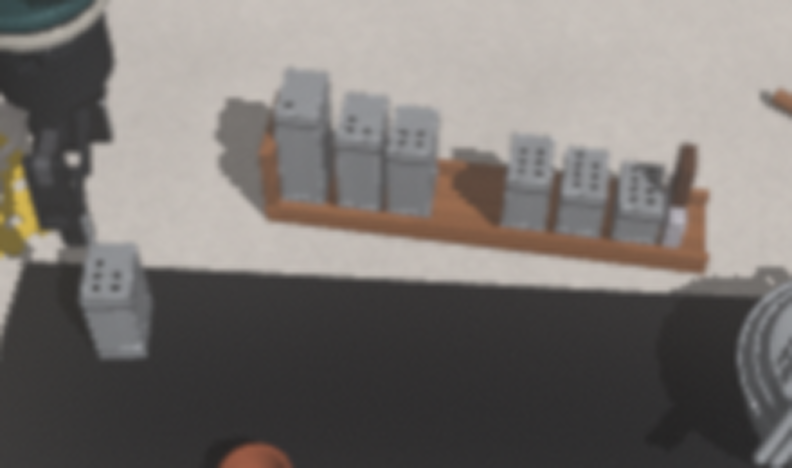

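To row units: 0.04 m is 0.8, 0.0015 m is 0.03.

Emit:
{"op": "jog_arm", "data": {"steps": {"rows": [[1,-0.02,0.03,0.8,0],[1,0,0,0.8,0],[1,0,0,0.49,0],[1,0,0,0,0],[0,0,0,0,0]]}, "clamp_n": 40}}

```text
time_s: 22.35
tool_pos: [0.6251, -0.2571, 0.0926]
tool_rot: [0.001, 0.671, 0.741, 0.0]
ft_force: [0.6, 0.7, 0.1]
width: 0.858
gripper_force: 0.0
```

Emit:
{"op": "jog_arm", "data": {"steps": {"rows": [[0,0,0,0,0],[0,0,0,0,0],[0,0,0,-0.8,0],[0,0,0,-0.8,0],[0,0,0,-0.8,0.0509]]}}}

```text
time_s: 22.85
tool_pos: [0.6248, -0.2573, 0.2137]
tool_rot: [0.001, 0.7, 0.714, 0.0]
ft_force: [-0.6, 0.2, -2.2]
width: 0.597
gripper_force: 44.6
```

Emit:
{"op": "jog_arm", "data": {"steps": {"rows": [[0,0,0,0,0.0541],[0,0,0,0,0],[0,0,0,0,0]]}}}

```text
time_s: 23.15
tool_pos: [0.6247, -0.2572, 0.2107]
tool_rot: [-0.0, 0.729, 0.685, -0.0]
ft_force: [-0.5, -0.7, -3.3]
width: 0.598
gripper_force: 44.6
```

To row units: 0.036 m is 0.72, -0.025 m is -0.5.

Emit:
{"op": "jog_arm", "data": {"steps": {"rows": [[0,0.72,-0.5,0,0],[0,0.72,-0.5,0,0],[0,0.72,-0.5,0,0],[0,0.72,-0.5,0,0],[0,0.72,-0.5,0,0]]}}}

```text
time_s: 23.65
tool_pos: [0.5104, -0.0683, 0.2098]
tool_rot: [-0.001, 0.729, 0.685, -0.0]
ft_force: [0.5, 0.4, -3.2]
width: 0.601
gripper_force: 44.4
```

Emit:
{"op": "jog_arm", "data": {"steps": {"rows": [[0,0.72,-0.52,0,0],[0,0.76,-0.54,0,0],[0,0,0,0,0],[0,0,0,0,0]]}}}

```text
time_s: 24.05
tool_pos: [0.4633, 0.0083, 0.2106]
tool_rot: [-0.0, 0.728, 0.685, -0.0]
ft_force: [0.5, 0.5, -2.6]
width: 0.6
gripper_force: 44.3
```

Place at TCP ≈ 0.0775.

To row units: 0.045 m is 0.9, 0.028 m is 0.56.

Emit:
{"op": "jog_arm", "data": {"steps": {"rows": [[0,-0.02,0,0.9,0],[0,0,0,0.9,0],[0,0,0,0.56,0],[0,0,0,0.24,0],[0,0,0,0,0]]}}}

```text
time_s: 24.55
tool_pos: [0.4636, 0.0059, 0.0803]
tool_rot: [-0.001, 0.73, 0.684, -0.001]
ft_force: [0.9, -0.2, -2.1]
width: 0.6
gripper_force: 46.1
```

Emit:
{"op": "jog_arm", "data": {"steps": {"rows": [[0,0,0,0,0],[0,0,0,0.06,0]]}}}

```text
time_s: 24.75
tool_pos: [0.4644, 0.0062, 0.0786]
tool_rot: [0.0, 0.73, 0.684, 0.0]
ft_force: [0.0, -0.7, -3.0]
width: 0.599
gripper_force: 46.1
```

To row units: -0.04 m is -0.8, 0.001 m is 0.02.

Emit:
{"op": "jog_arm", "data": {"steps": {"rows": [[0,0,0,0.02,0],[1,0,0,0,0],[1,0,0,0,0],[1,0,0,-0.8,0],[1,0,0,-0.8,0]]}}}

```text
time_s: 25.25
tool_pos: [0.4632, 0.0066, 0.1573]
tool_rot: [-0.001, 0.73, 0.684, -0.001]
ft_force: [0.3, -0.3, 0.4]
width: 0.998
gripper_force: 0.0
```

Emit:
{"op": "jog_arm", "data": {"steps": {"rows": [[1,0.86,0,0,0],[1,0.86,0,0,0],[1,0.86,0,0,0],[1,0.86,0,0,0],[1,0,0,0,0]]}}}

```text
time_s: 25.75
tool_pos: [0.4748, 0.182, 0.1569]
tool_rot: [-0.0, 0.728, 0.685, 0.0]
ft_force: [-0.4, -0.1, -0.1]
width: 1.0
gripper_force: 0.0
```

Emit:
{"op": "jog_arm", "data": {"steps": {"rows": [[1,0,0,0,0],[1,0,0,0,0]]}}}

```text
time_s: 25.95
tool_pos: [0.4749, 0.1776, 0.1569]
tool_rot: [0.0, 0.73, 0.684, -0.0]
ft_force: [-0.3, -0.0, -0.9]
width: 1.003
gripper_force: 0.0
```

To row units: 0.04 m is 0.8, 0.034 m is 0.68, 0.004 rad is 0.0025.

Emit:
{"op": "jog_arm", "data": {"steps": {"rows": [[1,0,0,0.8,0.0025],[1,0,0,0.68,0],[0,0,0,0,0],[0,0,0,0,0],[0,0,0,0,0]]}, "clamp_n": 40}}

```text
time_s: 26.45
tool_pos: [0.4759, 0.1781, 0.0851]
tool_rot: [0.001, 0.731, 0.682, 0.001]
ft_force: [-0.2, -0.4, 1.2]
width: 0.511
gripper_force: 0.0
```

Emit:
{"op": "jog_arm", "data": {"steps": {"rows": [[0,0,0,0,0],[0,-0.2,0,0,0],[0,-0.3,0,0,0],[0,-0.3,0,0,0],[0,-0.2,0,0,0]]}}}

```text
time_s: 26.95
tool_pos: [0.4712, 0.129, 0.0853]
tool_rot: [-0.001, 0.731, 0.682, 0.001]
ft_force: [-15.9, 11.6, 14.4]
width: 0.344
gripper_force: 39.8
```

Emit:
{"op": "jog_arm", "data": {"steps": {"rows": [[0,-0.2,0,0,0],[0,-0.1,0,0,0],[0,0,0,0,0]]}}}

```text
time_s: 27.25
tool_pos: [0.4702, 0.1138, 0.0853]
tool_rot: [-0.001, 0.731, 0.682, 0.001]
ft_force: [-17.4, 3.4, 16.7]
width: 0.346
gripper_force: 40.0
```

Run:
```python
from h import *
cam("scene","s7");crop("s7","s7c",200,130,150,90,5)
```

```text
(no output)
```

View pics/s7c.png

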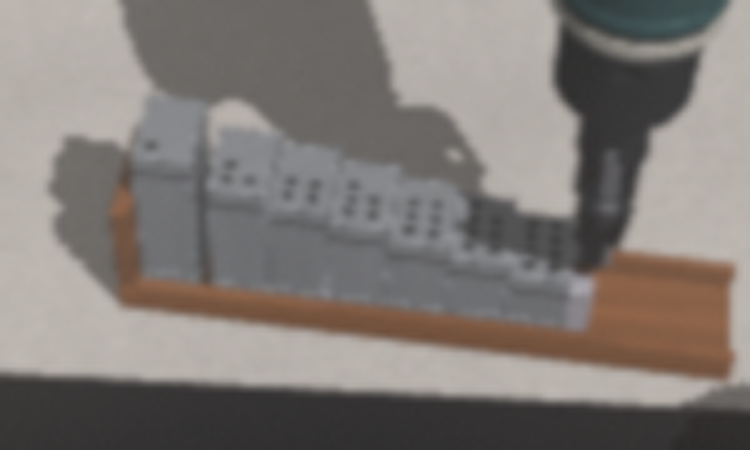

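To row units: -0.004 m is -0.08.

Emit:
{"op": "jog_arm", "data": {"steps": {"rows": [[0,-0.08,0,0,0],[0,0,0,0,0]]}}}

```text
time_s: 27.5
tool_pos: [0.4699, 0.1103, 0.0853]
tool_rot: [-0.001, 0.731, 0.682, 0.001]
ft_force: [-17.2, 7.4, 16.5]
width: 0.345
gripper_force: 40.0
```

Emit:
{"op": "jog_arm", "data": {"steps": {"rows": [[0,-0.06,0,0,0],[0,0,0,0,0]]}}}

```text
time_s: 27.7
tool_pos: [0.4697, 0.1075, 0.0853]
tool_rot: [-0.001, 0.731, 0.682, 0.001]
ft_force: [-17.2, 9.8, 16.1]
width: 0.343
gripper_force: 40.0
```

Emit:
{"op": "jog_arm", "data": {"steps": {"rows": [[0,-0.04,0,0,0],[0,0,0,0,0]]}}}

```text
time_s: 27.9
tool_pos: [0.4696, 0.1056, 0.0853]
tool_rot: [-0.001, 0.731, 0.682, 0.001]
ft_force: [-16.6, 10.2, 16.4]
width: 0.346
gripper_force: 40.0
```

To row units: -0.002 m is -0.04.

Emit:
{"op": "jog_arm", "data": {"steps": {"rows": [[0,-0.04,0,0,0],[0,0,0,0,0]]}}}

```text
time_s: 28.1
tool_pos: [0.4695, 0.1051, 0.0853]
tool_rot: [-0.002, 0.731, 0.683, 0.002]
ft_force: [-14.9, 26.4, 13.0]
width: 0.341
gripper_force: 39.7
```

Emit:
{"op": "jog_arm", "data": {"steps": {"rows": [[0,-0.02,0,0,0],[0,0,0,0,0]]}}}

```text
time_s: 28.3
tool_pos: [0.4695, 0.105, 0.0853]
tool_rot: [-0.003, 0.731, 0.683, 0.003]
ft_force: [-13.3, 36.4, 12.1]
width: 0.345
gripper_force: 39.4
```

Force rose: row is tight. Release, rise, and check.

To row units: -0.045 m is -0.9, -0.04 m is -0.8.

Emit:
{"op": "jog_arm", "data": {"steps": {"rows": [[0,0.04,0,0,0],[1,0,0,0,0],[1,0,0,0,0],[1,0,0,-0.8,0],[1,0,0,-0.9,0]]}}}

```text
time_s: 28.8
tool_pos: [0.4691, 0.1031, 0.1684]
tool_rot: [-0.001, 0.731, 0.682, -0.001]
ft_force: [0.9, -0.8, 0.1]
width: 0.988
gripper_force: 0.0
```

Emit:
{"op": "jog_arm", "data": {"steps": {"rows": [[1,0.4,0.6,-0.8,0],[1,0.4,0.6,-0.8,0],[1,0,0.8,-0.4,0],[1,0,0.8,0,0],[1,0,0,0,0]]}}}

```text
time_s: 29.3
tool_pos: [0.611, 0.1306, 0.2615]
tool_rot: [0.0, 0.731, 0.682, -0.0]
ft_force: [-0.2, -0.1, -1.4]
width: 1.002
gripper_force: 0.0
```

Run:
```python
from h import *
import cv2
cam("scene","s8");cam("side","d8")
crop("s8","s8c",215,130,130,80,6);crop("d8","d8c",160,145,100,120,2.5)
a=cv2.imread("pics/s8c.png");b=cv2.resize(cv2.imread("pics/d8.png")[150:270,150:270],(500,500))[:, :]
o=np.zeros((600,800,3),np.uint8);a=cv2.resize(a,(440,271));o[:271,:440]=a;o[:360,440:]=cv2.resize(b,(360,360));cv2.imwrite("pics/fin.png",o[:360])
```

```text
(no output)
```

View pics/fin.png

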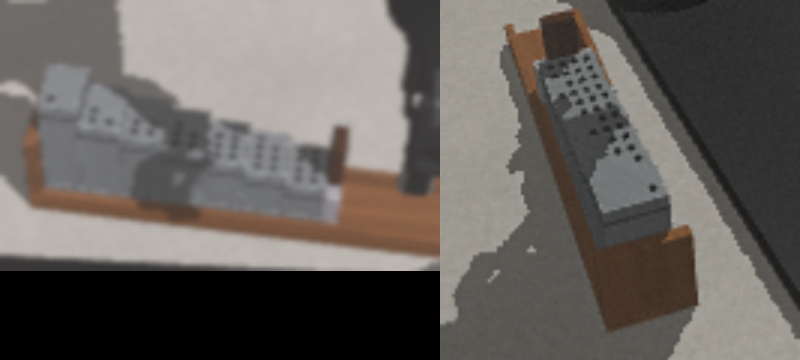

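Emit:
{"op": "jog_arm", "data": {"steps": {"rows": [[1,0,0,0,0],[1,0,0,0,0]]}, "quiet": true}}

```text
ok
```

```bash
python3 -c "
from cell import env, vision, probe_bus, hand_in
print(hand_in())"
```

```text
the job is handed in; nothing more can be done
None
```

I handed the job in at about 30 s of robot time: tins 3, 5, 6 and 7 (tin 2 was absent) are in the tray in order 1‑3‑4‑5‑6‑7‑8, and the stop was slid home until the push force rose and the row was tight; the hand-in returned no verdict.

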